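Dry a painted test tile under the lamp and hang it up

TASK

One of the three white test tiles in the wooden rack has a hole near its top. Stand it upright on the round pad of the drying lamp and let go of it, then, with it standing there, start the lamp: twist the bar knob clockwise to its stop and let it spring all the way back. After that take the tile up again and hang it by the hole on the peg of the wooden stand, without letting it fall over and without disturbing the other two tiles, the jar or the bowl.

Things in the scene. Friction and masses are not known exactly. Their poses are not given: they have to be found in the camera images.
- tile: Loose white ceramic test tile, ~120 g, an upside-down T: plate 100 mm high, 46 wide (y), 8 thick (x), on the middle of a foot 40 (x) by 46 (y), 8 thick. Origin: centre of the foot's underside; z up, x normal to the faces. Only this tile has a hole. It starts upright in any one of the rack's bays, whose dividers cover its side edges: only its faces can be pinched from above.
- tile_hole (a point): Centre of the tile's round through hole, 21 mm bore, running along the tile's x; 18 mm below the tile's top edge, 82 mm above its foot's underside, in the middle of its width. Fingers pinching the faces from above cover it; fingers on the two side edges (46 mm apart) leave it clear. Axes as the tile's.
- rack: Fixed wooden rack on the robot's left or right: board 90 mm (x) by 180 (y), 10 thick, with 4 upright dividers 6 thick (y), 56 deep (x), tops 105 mm above the table: 3 bays 52 wide, centres at y = -58, 0, +58 mm, open to front, back and top. Tiles stand on the board, faces to the rack's x, tops 110 mm above the table. Origin: centre of the underside.
- plain_a: Bystander: loose white tile of the same shape and size but without a hole, standing in another bay. Origin: centre of its foot's underside. Leave it alone.
- plain_b: Bystander: the second tile without a hole, as plain_a. Leave it alone.
- lamp: Fixed drying lamp: grey base 150 mm (x) by 250 (y), 14 high; left (+y) the round pad and behind it an upright light panel 105 wide, front face 65 mm to +x of the pad's centre, top 85 mm above the table; right (-y) a timer box 110 (x) by 85 (y), top 54 mm above the table, the knob on it. Origin: centre of the underside; front is -x.
- pad (a point): Centre of the top of the round steel pad, 90 mm across, 20 mm above the table, at (-15, +70) mm in the lamp's frame; axes as the lamp's.
- knob_grip (a point): On the vertical axis of the black knob at a good TCP height, 92 mm above the table, at (-10, -75) mm in the lamp's frame. Knob: disc 52 mm across with an upright bar 46 long, 14 wide, from 25 mm below (disc top) to 7 mm above this point. The point's x runs along the bar and turns with it; at rest the bar lies along the lamp's x.
- knob (a joint): Angle of the knob, rad: 0 at rest; grows clockwise seen from above to a hard stop at 1.22 (70 degrees). A spring drives it back to 0 when released, in under about 1.5 s; the torque is about 0.05 N m at rest and 0.13 N m at the stop.
- peg_stand: Fixed wooden stand, on the other side from the rack: base 110 mm (x, from -70 to +40) by 90 (y), 12 thick; post 18 (x) by 24 (y), top about 162 mm above the table, front face at x = 0; from it a steel peg 8 mm thick sticks out 64 mm to -x, rising 8 mm on the way. Origin: on the table, under the post's front face.
- peg_root (a point): Axis of the peg where it leaves the post, 150 mm above the table; axes as the stand's.
- peg_tip (a point): Axis of the peg near its rounded free end, 60 mm to -x of the root and 8 mm higher.
- jar: Bystander: small closed glass jar with a white cap, 52 mm across, 45 mm high. Origin: centre of its underside. Leave it alone.
- bowl: Bystander: small white bowl, 84 mm across, 45 mm high. Origin: centre of its underside. Leave it alone.
There are look-alikes about, which are no part of the job. Of the things shaped like the peg_stand, the wooden one is meant.

How it is judged:
On the way, in this order (a step that is already met when the one before it is completed fails the run):
1. the holed tile stands upright on the pad (centre within 25 mm of the pad's), released (horizontal distance between tile and pad below 0.025 m and z of tile in the frame of pad between -0.004 and 0.004 m and angle between tile's own z axis and vertical below 0.1 rad and contact force between the fingers and tile below 0.05 N), for 0.2 s.
2. with the tile standing on the pad, the knob is turned to its stop (within 0.1 rad) (all of step 1 and value of joint knob above 1.12 rad), for 0.1 s.
3. the knob has sprung back to rest (within 0.1 rad) with the tile still standing on the pad (horizontal distance between tile and pad below 0.025 m and z of tile in the frame of pad between -0.004 and 0.004 m and angle between tile's own z axis and vertical below 0.1 rad and value of joint knob below 0.1 rad), for 0.1 s.
At the end, for the whole second after the job is handed in: The holed tile hangs still and free by its hole on the peg, upright within 0.35 rad, hole centre 8 to 62 mm out from the post, within 12 mm sideways, 132 to 158 mm above the table; the knob is back at rest within 0.1 rad; the plain tiles are within 25 mm of their start (x of tile_hole in the frame of peg_stand between -0.062 and -0.008 m and y of tile_hole in the frame of peg_stand between -0.012 and 0.012 m and z of tile_hole in the frame of peg_stand between 0.132 and 0.158 m and contact force between peg_stand and tile above 0.3 N and angle between tile's own z axis and vertical below 0.35 rad and contact force between the fingers and tile below 0.05 N and linear speed of tile below 0.03 m/s and angular speed of tile below 0.4 rad/s and value of joint knob below 0.1 rad and distance of each of plain_a, plain_b from where it was at the start of the episode below 0.025 m); the robot touches nothing.
It fails at once if the holed tile falls over (tilted more than 1 rad) (angle between tile's own z axis and vertical above 1 rad).
It fails at once if another tile, the jar or the bowl is displaced by more than 25 mm (distance of any of plain_a, plain_b, jar, bowl from where it was at the start of the episode above 0.025 m).
It also fails if it takes over 72 s, if anything falls off the work surface, if the arm or the gripper's body presses on something with over 40 N, if the wrist force passes 120 N, or if a joint passes its speed limit or range.

ROBOT

A 7-joint arm with a two-finger parallel gripper is mounted at the origin on the work surface. World frame = base frame: x ahead of the robot, y to its left, z up, the work surface at z = 0. Lengths are in m, angles in rad, forces in N, time in s.
With the tool pointing down it reaches from about 0.4 to 0.85 m from the base axis. Payload 10.4 kg.
Tool frame: the origin (TCP) lies between the finger pads, 19 mm behind the fingertips; this is the grasp point; z points along the fingers, y is the line along which they close (so a half turn about z gives the same grasp; the last joint's range is limited). The gripper opens to 87 mm and grips with 3 to 60 N. Pads are 19 mm wide; open, the fingers measure 117 mm over their backs; the gripper's body (75 mm by 190 mm) begins 51 mm behind the grasp point.
Start: joints at [-1.268, 0.332, -0.065, 1.46, 0.022, 1.35, -0.088], TCP at [0.2, 0.592, 0.241] pointing down, gripper open.
Joint ranges: [-2.6, 2.6], [-0.5, 2.12], [-1.47, 1.34], [0.16, 2.42], [-1.27, 4.41], [0.06, 2.06], [-2.6, 2.6]. Speed limits (rad/s): [2.22, 2.22, 2.79, 2.79, 3.14, 3.14, 3.14].

INTERFACE

Orientations are given as a rotation vector (axis times angle).
In Python, from workcell import move_to, line_to, move_j, grip, sleep, inverse_kinematics, camera, IKError, hand_in, read_time, read_joint_pos, read_joint_velocities, read_tau, read_eef_pos, read_orientation, read_contact_force, read_moment, read_opening, read_finger_force gives the robot as it stands. The module is installed in compiled form; this text tells all that it offers. Calls block until the motion is done:
- move_to(position, orientation): joint-space move of the TCP to a pose.
- line_to(position, frame=None, velocity=0.15): straight line of the TCP; frame=None keeps the orientation; velocity is the mean speed in m/s.
- move_j(angles): joint-space move.
- grip(opening, strength=None): opening from 0.0 (shut) to 1.0 (fully open); strength is the grip in N (None keeps the last); returns when the fingers have stopped.
- sleep(seconds).
- inverse_kinematics(position, orientation): joint angles nearest the present ones, or None.
- camera(name): name is "scene" or "top" or "wrist"; returns a dict with "frame" (420x560x3 uint8, red, green, blue), "camera_matrix" (3x3 intrinsics, pixels), "R" (3x3) and "t" (3): a world point X has camera coordinates R X + t. Camera axes: x right, y down, z forward; pixel columns grow to the right and rows downward; lengths in m; the calibration is good to about 2 mm. The wrist camera is an equidistant fisheye: a pixel r from the principal point sees the ray r / f radians off the axis. A picture is of the moment at which its call begins. There is no depth.
A pose or a line that the arm cannot do raises IKError and nothing moves.
- hand_in(): hands the job in; it is judged then, once.
Readings, each from a call of its own:
- read_time(): time.
- read_joint_pos(): joint angles.
- read_joint_velocities(): joint speeds.
- read_tau(): joint torques, N m.
- read_eef_pos(): TCP position.
- read_orientation(): TCP orientation.
- read_contact_force(): force on the tool from outside, world axes, zero at the start.
- read_moment(): the same for the moment, N m.
- read_opening(): opening from 0.0 (shut) to 1.0 (fully open).
- read_finger_force(): force on a finger pad.
Only numpy, scipy, OpenCV 4.12 (cv2) and the standard library are available. Lean on these libraries where they do the work, as an engineer would, in place of code of your own. Each camera call takes 0.05 s, during which the arm holds its last target. There are 200 camera calls.

## Working session

There is one attempt and no reset: what is moved stays moved. The work goes in short steps, each a Python script; the robot and the scene stay as the last script left them, time stands still between calls to the robot, and variables do not carry over. Pictures are saved under pics/ and viewed, at most 13 in all, crops included, and the job is handed in when it is done.

```bash
mkdir -p pics; python3 - <<'E'
from workcell import *
import cv2,numpy as np
for n in ["scene","top"]:
    c=camera(n); cv2.imwrite(f"pics/{n}0.png",c["frame"][:,:,::-1]); np.savez(f"{n}0.npz",**c)
    print(n,c["camera_matrix"].round(1).tolist(),c["R"].round(3).tolist(),c["t"].round(3).tolist(), (-c["R"].T@c["t"]).round(3))
print(read_time(),read_orientation())
a=[cv2.imread(f"pics/{n}0.png") for n in ["scene","top"]]
E
```

```text
scene [[485.3, 0.0, 276.0], [0.0, 485.3, 208.0], [0.0, 0.0, 1.0]] [[0.243, 0.97, -0.016], [0.586, -0.16, -0.794], [-0.773, 0.183, -0.607]] [-0.136, -0.235, 1.572] [ 1.386 -0.193  0.767]
top [[493.2, 0.0, 268.4], [0.0, 493.2, 212.4], [0.0, 0.0, 1.0]] [[-0.001, -1.0, 0.001], [-0.986, 0.001, -0.169], [0.169, -0.002, -0.986]] [-0.034, 0.573, 1.202] [ 0.362 -0.033  1.282]
0.1 [-5.09495635e-01 -3.09987425e+00  1.92375533e-03]
```

View pics/scene0.png

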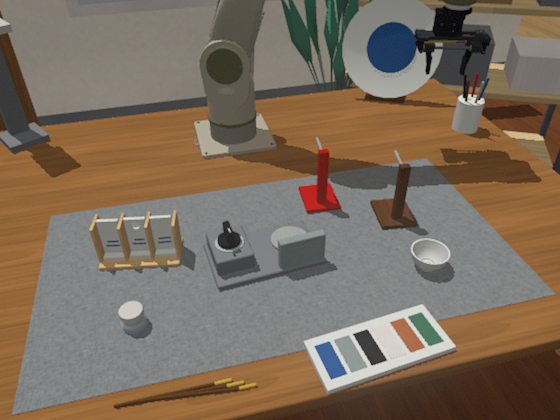

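View pics/top0.png

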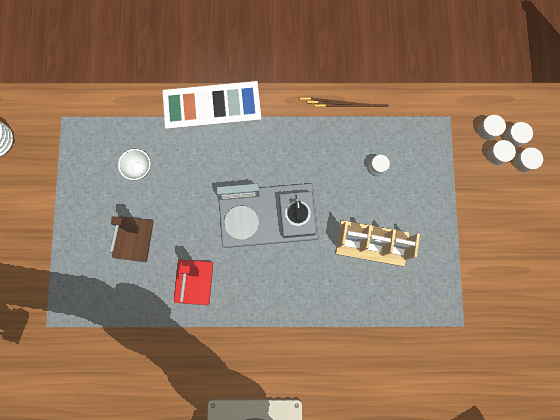

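The scene view shows the rack at (138,240), the lamp at (265,250), a red stand at (320,180), a brown wooden stand at (397,195), the bowl at (430,255) and the jar at (132,317). The top view shows the rack at (378,243), the pad at (241,222), the knob at (297,212), the wooden stand at (132,238) and the red stand at (193,282). There are two stand candidates: the brown one is wooden and fits, while the red one is the look-alike. Next I'll enlarge the rack and the stand.

```bash
python3 - <<'E'
import cv2,numpy as np
s=cv2.imread("pics/scene0.png");t=cv2.imread("pics/top0.png")
f=lambda i,x,y,w,h,k:cv2.resize(i[y:y+h,x:x+w],None,fx=k,fy=k,interpolation=cv2.INTER_CUBIC)
a=np.hstack([f(s,85,205,100,75,4),f(s,350,145,100,75,4)])
b=np.hstack([f(t,330,205,100,75,4),f(t,90,200,100,75,4)])
cv2.imwrite("pics/crop1.png",np.vstack([a,b]))
E
```

```text
(no output)
```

View pics/crop1.png

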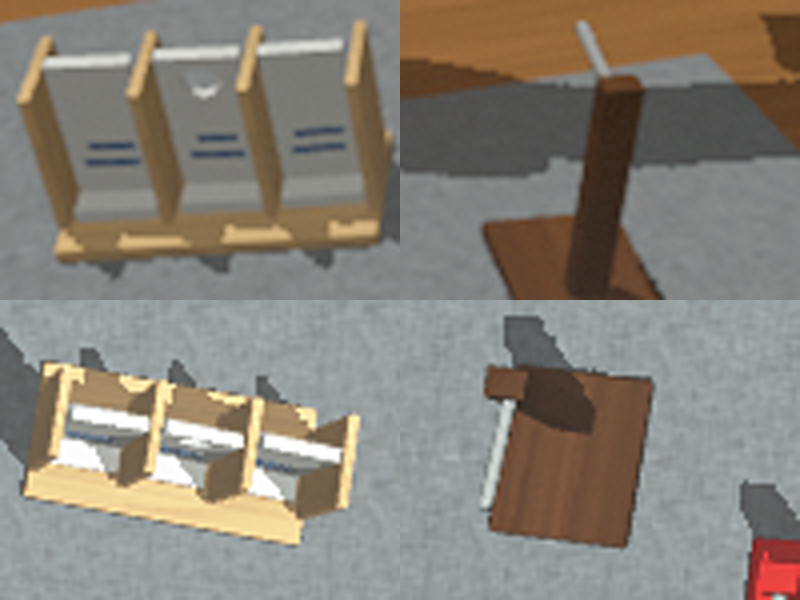

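The crop shows the hole only in the middle bay's tile: it is the bright notch at scene pixel (136,228), and the same tile shows a bright spot at about (379,315) in the top view. The brown stand is clearly wooden, with its peg from about (117,225) to (112,251) in the top view. Next I'll triangulate coarse positions.

```bash
cat > h.py <<'E'
import numpy as np,cv2
from scipy.spatial.transform import Rotation as Ro
def ray(c,p):
    K=c["camera_matrix"];v=np.array([(p[0]-K[0,2])/K[0,0],(p[1]-K[1,2])/K[1,1],1.])
    if c.get("fish"):
        r=np.hypot(v[0],v[1]);v=np.array([v[0]/r*np.sin(r),v[1]/r*np.sin(r),np.cos(r)]) if r>1e-9 else v
    return -c["R"].T@c["t"],c["R"].T@(v/np.linalg.norm(v))
def plane(c,p,z):
    o,d=ray(c,p);return o+d*(z-o[2])/d[2]
def tri(*cp):
    A=np.zeros((3,3));b=np.zeros(3);R=[ray(c,p) for c,p in cp]
    for o,d in R:
        M=np.eye(3)-np.outer(d,d);A+=M;b+=M@o
    X=np.linalg.solve(A,b)
    return X,max(np.linalg.norm((np.eye(3)-np.outer(d,d))@(X-o)) for o,d in R)
def proj(c,X):
    v=c["R"]@X+c["t"];K=c["camera_matrix"]
    if c.get("fish"):
        r=np.hypot(v[0],v[1]);th=np.arctan2(r,v[2]);v=np.array([v[0]/r*th,v[1]/r*th,1]) if r>1e-9 else v/v[2]
    else: v=v/v[2]
    return (K@v)[:2]
def down(yaw): # tool z down, tool y (closing) along world direction yaw+90deg
    return (Ro.from_euler('z',yaw)*Ro.from_euler('x',np.pi)).as_rotvec()
def load(f,fish=False):
    d=dict(np.load(f));d["fish"]=fish;return d
E
python3 - <<'E'
from h import *
s=load("scene0.npz");t=load("top0.npz")
P=lambda n,a,b:print(n,[x.round(4) if hasattr(x,'round') else x for x in tri((s,a),(t,b))])
P("tiletop",(134.2,217.7),(381.5,313.25-0))
P("tiletop2",(134.2,217.7),(330+206/4,205+(433-300)/4))
P("pegtip",(395.5,151),(112,251.5))
P("posttop",(405,166.2),(115.75,221))
# strip ends in the top view
for a in [(75,410),(143,427),(168,425),(243,442),(265,440),(340,458)]:
    print(plane(t,(330+a[0]/4,205+(a[1]-300)/4),.11).round(4))
print("pegroot",plane(t,(117,225.5),.15),"tip",plane(t,(112,251.5),.158))
f=t["frame"];hsv=cv2.cvtColor(f,cv2.COLOR_RGB2HSV)
print("px pad",f[222,241],"base",f[240,232],"panel",f[190,240],"mat",f[270,270],"knob",f[216,298])
sub=f[200:245,220:265].astype(int)
m=(sub.min(2)>f[240,232].max()+ 20).astype(np.uint8)
cs,_=cv2.findContours(m,0,1)
c=max(cs,key=cv2.contourArea);e=cv2.fitEllipse(c);print("pad ell",e)
p=np.array(e[0])+[220,200];print("pad",plane(t,p,.02))
fs=s["frame"]
print("scene pad",fs[237,288],fs[255,262])
m=(f.max(2)<25).astype(np.uint8);m[:, :275]=0;m[:,320:]=0;m[:185]=0;m[240:]=0
ys,xs=np.nonzero(m);print("knobblack",len(xs),xs.mean(),ys.mean(),xs.min(),xs.max(),ys.min(),ys.max())
# lamp base quad
g=f[:,:,:].astype(int)
k=lambda i,x,y,w,h,q:cv2.resize(i[y:y+h,x:x+w],None,fx=q,fy=q,interpolation=cv2.INTER_CUBIC)
cv2.imwrite("pics/lamp.png",np.hstack([k(f,210,175,115,80,4)[:,:,::-1],k(fs,200,215,84,80,4)[:,:,::-1]]))
E
```

```text
tiletop [array([ 0.3201, -0.3272, -0.0255]), np.float64(0.0013)]
tiletop2 [array([ 0.5003, -0.3044,  0.1084]), np.float64(0.0009)]
pegtip [array([0.4652, 0.3242, 0.1563]), np.float64(0.0014)]
posttop [array([0.5349, 0.3171, 0.1572]), np.float64(0.0004)]
[ 0.514 -0.227  0.11 ]
[ 0.5037 -0.2674  0.11  ]
[ 0.5049 -0.2824  0.11  ]
[ 0.4946 -0.3268  0.11  ]
[ 0.4958 -0.34    0.11  ]
[ 0.485  -0.3842  0.11  ]
pegroot [0.52556259 0.31630443 0.15      ] tip [0.46452948 0.32218331 0.158     ]
px pad [202 207 205] base [156 162 166] panel [172 191 192] mat [153 162 162] knob [61 62 63]
pad ell ((21.173303604125977, 22.178539276123047), (32.39137649536133, 33.20234680175781), 77.08023834228516)
pad [0.55280687 0.03572139 0.02      ]
scene pad [152 159 155] [129 130 132]<stdin>:22: RuntimeWarning: Mean of empty slice.
  ret = ret.dtype.type(ret / rcount)
Traceback (most recent call last):
ValueError: zero-size array to reduction operation minimum which has no identity
```

```bash
python3 - <<'E'
from workcell import *
from h import *
def best(p,yaw):
    c=[]
    for k in (-1,0,1,2):
        q=inverse_kinematics(p,down(yaw+k*np.pi))
        if q is not None: c.append(q)
    return [np.round(q,2).tolist() for q in c]
print("rot now",Ro.from_rotvec(read_orientation()).as_matrix().round(3).tolist())
# yaw here: tool y axis = R(yaw)*(0,-1,0)
rk=-.19
print("rack",best([.5,-.305,.085],rk+np.pi/2)); print("rackUp",best([.5,-.305,.3],rk+np.pi/2))
print("pad pinch",best([.553,.036,.095],.05+np.pi/2)); print("pad side",best([.553,.036,.08],.05)); print("knob",best([.56,-.11,.092],.05))
print("stand",best([.42,.323,.14],-.1))
n=0
for p in [(.44,.32,.30),(.50,.32,.30),(.52,.0,.27),(.52,-.09,.27),(.47,-.25,.27),(.47,-.32,.27)]:
    q0=inverse_kinematics(p,down(0));q1=inverse_kinematics(p,down(np.pi))
    q=read_joint_pos()
    q=min([x for x in (q0,q1) if x is not None],key=lambda x:np.abs(np.array(x)-q).max())
    move_j(q); sleep(.15)
    c=camera("wrist");np.savez(f"w{n}.npz",**c);n+=1
    print(read_time(),np.round(q,2).tolist(),(-c["R"].T@c["t"]).round(3))
K=c["camera_matrix"];print(K)
fs=[np.load(f"w{i}.npz")["frame"] for i in (1,5)]
cv2.imwrite("pics/w.png",cv2.resize(np.hstack([np.load(f"w{i}.npz")["frame"] for i in (1,)]),None,fx=1.4,fy=1.4)[:,:,::-1])
cv2.imwrite("pics/w2.png",cv2.resize(np.load("w3.npz")["frame"],None,fx=1.4,fy=1.4)[:,:,::-1])
E
```

```text
rot now [[-0.947, 0.32, -0.0], [0.32, 0.947, -0.001], [-0.0, -0.001, -1.0]]
rack [[-0.38, 0.68, 1.16, 1.78, -0.69, 1.15, -2.33], [-0.22, 0.52, 0.89, 1.78, -0.46, 1.06, 0.64], [-0.38, 0.68, 1.16, 1.78, -0.69, 1.15, -2.33], [-0.22, 0.52, 0.89, 1.78, -0.46, 1.06, 0.64]]
rackUp [[-0.42, 0.38, 1.17, 1.52, -0.35, 1.47, -2.57], [-0.29, 0.3, 0.95, 1.52, -0.24, 1.45, 0.48], [-0.42, 0.38, 1.17, 1.52, -0.35, 1.47, -2.57], [-0.29, 0.3, 0.95, 1.52, -0.24, 1.45, 0.48]]
pad pinch [[0.81, 0.66, -1.24, 1.77, 0.67, 1.21, 2.57], [-0.62, 0.34, 0.56, 1.84, -0.21, 1.02, 0.07], [0.81, 0.66, -1.24, 1.77, 0.67, 1.21, 2.57], [-0.62, 0.34, 0.56, 1.84, -0.21, 1.02, 0.07]]
pad side [[-0.56, 0.35, 0.48, 1.85, -0.19, 0.99, 1.63], [-0.71, 0.38, 0.67, 1.86, -0.28, 1.0, -1.44], [-0.56, 0.35, 0.48, 1.85, -0.19, 0.99, 1.63], [-0.71, 0.38, 0.67, 1.86, -0.28, 1.0, -1.44]]
knob [[-0.49, 0.42, 0.75, 1.81, -0.33, 1.04, 2.0], [-0.59, 0.47, 0.87, 1.81, -0.41, 1.05, -1.08], [-0.49, 0.42, 0.75, 1.81, -0.33, 1.04, 2.0], [-0.59, 0.47, 0.87, 1.81, -0.41, 1.05, -1.08]]
stand [[-0.82, 0.2, 0.09, 1.84, -0.02, 1.09, 0.75], [-1.12, 0.21, 0.42, 1.86, -0.1, 1.09, -2.33], [-0.82, 0.2, 0.09, 1.84, -0.02, 1.09, 0.75], [-1.12, 0.21, 0.42, 1.86, -0.1, 1.09, -2.33]]
1.675 [-0.8, 0.12, 0.1, 1.59, -0.01, 1.43, 0.87] [0.357 0.321 0.444]
2.225 [-0.76, 0.24, 0.14, 1.46, -0.03, 1.44, 0.95] [0.417 0.321 0.444]
3.65 [-0.42, 0.08, 0.36, 1.71, -0.03, 1.36, 1.51] [0.438 0.002 0.414]
4.3 [-0.32, 0.09, 0.44, 1.7, -0.04, 1.36, 1.69] [ 0.438 -0.088  0.414]
5.2083 [-0.13, 0.11, 0.59, 1.69, -0.06, 1.36, 2.03] [ 0.389 -0.248  0.414]
5.7917 [-0.04, 0.21, 0.65, 1.6, -0.13, 1.37, 2.2] [ 0.389 -0.319  0.414]
[[325.1922621    0.         275.2186693 ]
 [  0.         325.1922621  212.67189966]
 [  0.           0.           1.        ]]
```

View pics/w.png

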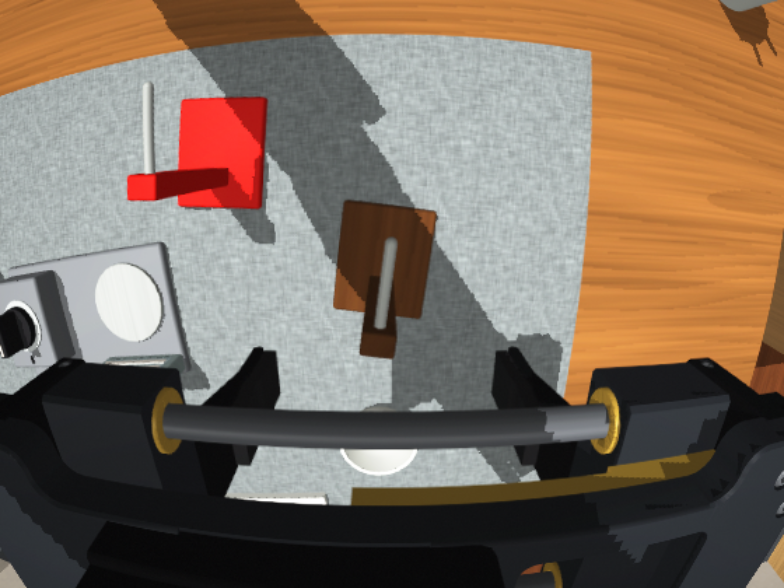

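View pics/w2.png

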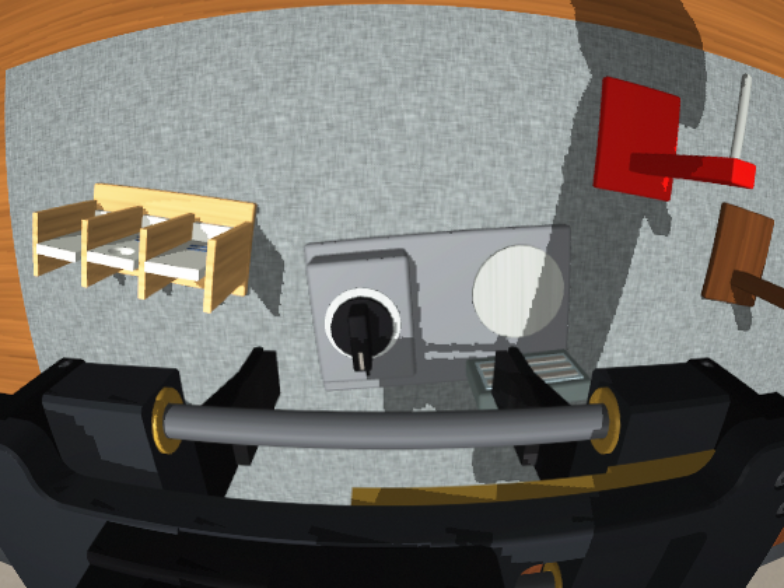

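w1 (scaled 1.4x) shows the wooden stand with its peg from tip (391,239) to root (380,328), and the red look-alike at (222,152). w3 shows the rack with the holed middle tile at (125,250), the knob at (361,325) and the pad at (519,292).

```bash
python3 - <<'E'
from h import *
W=[load(f"w{i}.npz",True) for i in range(6)];t=load("top0.npz")
def big(cs):
    return max(cs,key=cv2.contourArea)
def blob(c,x,y,lo,hi,rect):
    pass
pegpix=[]
for i in (0,1):
    f=W[i]["frame"].astype(int);x0=proj(W[i],np.array([.495,.319,.154])) # coarse
    m=((f.max(2)-f.min(2)<25)&(f.min(2)>75)).astype(np.uint8)
    # inside stand neighbourhood: connected component nearest coarse centre
    br=((f[...,0]-f[...,2]>25)).astype(np.uint8)
    n,l,st,ce=cv2.connectedComponentsWithStats(m)
    cand=[(np.hypot(*(ce[k]-x0)),k) for k in range(1,n) if 20<st[k,4]<2000]
    d,k=min(cand);ys,xs=np.nonzero(l==k);p=np.c_[xs,ys].astype(float)
    u=np.linalg.svd(p-p.mean(0))[2][0];s=(p-p.mean(0))@u
    e=[p.mean(0)+u*s.min(),p.mean(0)+u*s.max()];e.sort(key=lambda a:a[1])
    print(i,"peg",st[k,4],d.round(1),np.round(e,1).tolist());pegpix.append(e)
for j,n in ((0,"tip"),(1,"root")):
    print(n,tri((W[0],pegpix[0][j]),(W[1],pegpix[1][j])),[plane(W[i],pegpix[i][j],[.158,.15][j]).round(4) for i in (0,1)])
pads=[];kn=[]
for i in (1,2,3):
    f=W[i]["frame"].astype(int);c0=proj(W[i],np.array([.553,.036,.02]))
    m=((f.min(2)>185)&(f.max(2)-f.min(2)<30)).astype(np.uint8)
    n,l,st,ce=cv2.connectedComponentsWithStats(m)
    k=l[int(c0[1]),int(c0[0])]
    if k:
        e=cv2.fitEllipse(big(cv2.findContours((l==k).astype(np.uint8),0,1)[0]));print(i,"pad",e,plane(W[i],e[0],.02).round(4));pads.append((W[i],e[0]))
    # ring
    c1=proj(W[i],np.array([.555,-.109,.054]))
    cand=[(np.hypot(*(ce[k]-c1)),k) for k in range(1,n) if st[k,4]>40]
    d,k=min(cand)
    if d<40:
        h=cv2.convexHull(big(cv2.findContours((l==k).astype(np.uint8),0,1)[0]));e=cv2.fitEllipse(h);print(i,"ring",st[k],e,plane(W[i],e[0],.054).round(4));kn.append((W[i],e[0]))
if len(pads)>1:print("pad tri",tri(*pads))
if len(kn)>1:print("ring tri",tri(*kn))
k=lambda i,x,y,w,h,q:cv2.resize(W[i]["frame"][y:y+h,x:x+w],None,fx=q,fy=q,interpolation=cv2.INTER_CUBIC)
a=proj(W[4],np.array([.5,-.305,.1])).astype(int);b=proj(W[5],np.array([.5,-.305,.1])).astype(int)
print(a-[66,45],b-[66,45])
x,y=a-[66,45];A=k(4,max(x,0),y,133,90,6);x,y=b-[66,45];B=k(5,max(x,0),y,133,90,6)
cv2.imwrite("pics/rk.png",np.vstack([A[60:360],B[60:360]])[:,:,::-1])
E
```

```text
0 peg 425 2.7 [[278.9, 233.8], [270.5, 288.9]]
1 peg 530 2.7 [[279.5, 169.9], [270.8, 234.1]]
tip (array([0.4653245 , 0.32497785, 0.16115438]), np.float64(4.31619829657277e-06)) [array([0.4665, 0.325 , 0.158 ]), array([0.4659, 0.325 , 0.158 ])]
root (array([0.52737461, 0.31701773, 0.15646071]), np.float64(0.00010296250889177912)) [array([0.5312, 0.3168, 0.15  ]), array([0.5299, 0.317 , 0.15  ])]
1 pad ((89.5446548461914, 214.4752197265625), (70.10492706298828, 85.33257293701172), 137.74661254882812) [0.5515 0.0361 0.02  ]
1 ring [  3 214  26  32 133] ((15.521315574645996, 231.853515625), (22.18632698059082, 38.04182434082031), 155.79531860351562) [ 0.5714 -0.1079  0.054 ]
2 pad ((301.9354553222656, 207.2852325439453), (66.01514434814453, 69.70642852783203), 76.98338317871094) [0.5531 0.0359 0.02  ]
2 ring [160 206  51  44 414] ((184.49839782714844, 229.81756591796875), (46.902400970458984, 53.19906997680664), 128.06011962890625) [ 0.5717 -0.1077  0.054 ]
3 pad ((362.4992980957031, 206.2723846435547), (44.7769775390625, 69.65930938720703), 19.10240936279297) [0.5514 0.025  0.02  ]
3 ring [232 206  54  50 520] ((258.3404541015625, 230.89532470703125), (51.03080749511719, 54.40768814086914), 97.4560546875) [ 0.5722 -0.1076  0.054 ]
pad tri (array([0.55451715, 0.0317147 , 0.01144408]), np.float64(0.0050401268946498445))
ring tri (array([ 0.5716039 , -0.10758562,  0.05441802]), np.float64(0.0004536663064102305))
[153 180] [221 180]
```

View pics/rk.png

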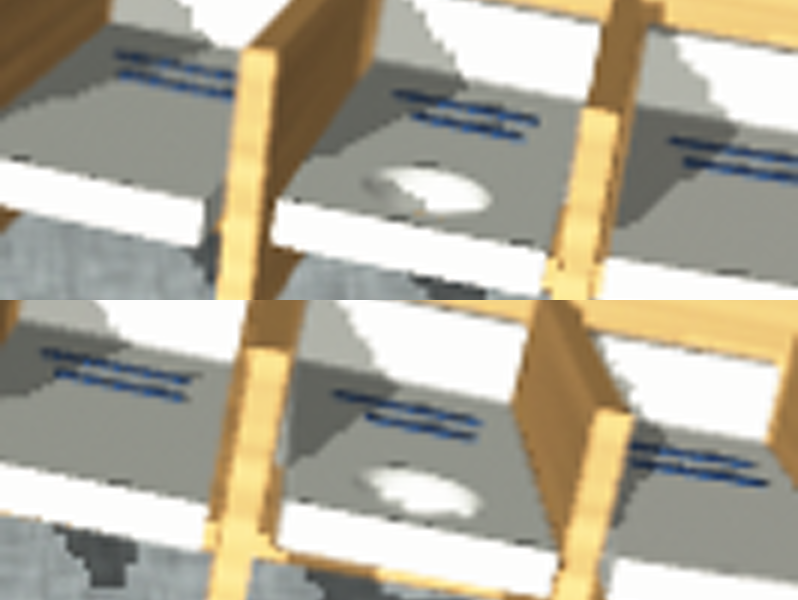

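The crop shows only the middle tile holed: the white ellipse is at (425,190) in w4's crop and (425,492) in w5's, and there is no hole in either neighbour. Its top strip has corners (275,198)-(553,250) and (282,495)-(560,550). The pad-to-knob distance comes out at 144.7 mm against an expected 145. Next I'll triangulate the tile, then pick.

```bash
python3 - <<'E'
from h import *
A=load("w4.npz",True);B=load("w5.npz",True)
a=lambda x,y:np.array([153+x/6-.4,180+(y+60)/6-.4]); b=lambda x,y:np.array([221+x/6-.4,180+(y-240)/6-.4])
L=tri((A,a(275,198)),(B,b(282,495)));R=tri((A,a(553,250)),(B,b(560,550)));C=tri((A,a(413,249)),(B,b(419,547)))
print(L,R,C)
for c,u in((A,[a(275,198),a(553,250),a(275,245),a(413,249)]),(B,[b(282,495),b(560,550),b(278,548),b(555,597),b(419,547)])):
    print([plane(c,p,.11).round(4).tolist() for p in u])
# neighbouring strips for yaw
print(plane(A,a(610,258),.11),plane(A,a(200,200),.11),plane(B,b(210,505),.11),plane(B,b(608,560),.11))
E
```

```text
(array([ 0.49346187, -0.32540547,  0.10877606]), np.float64(0.00044649491342734073)) (array([ 0.5036104 , -0.27861144,  0.10658335]), np.float64(7.31418608410143e-05)) (array([ 0.50326848, -0.30249086,  0.10670941]), np.float64(0.00034395122975416356))
[[0.4935, -0.3251, 0.11], [0.5024, -0.2783, 0.11], [0.5019, -0.3258, 0.11], [0.5024, -0.3019, 0.11]]
[[0.4926, -0.3254, 0.11], [0.5023, -0.2791, 0.11], [0.5019, -0.3261, 0.11], [0.5107, -0.2795, 0.11], [0.5017, -0.3027, 0.11]]
[ 0.50378369 -0.26877813  0.11      ] [ 0.49396897 -0.33834684  0.11      ] [ 0.49434347 -0.33727463  0.11      ] [ 0.50407702 -0.27084962  0.11      ]
```

```bash
cat >> h.py <<'E'
from workcell import *
TILE=np.array([.502,-.3024]);TY=-.20;PAD=np.array([.5529,.0359]);LY=.095;KN=np.array([.5716,-.1076])
ROOT=np.array([.5297,.3170]);SY=-.125
def sol(p,yaw,q7):
    qs=[inverse_kinematics(p,down(yaw+k*np.pi)) for k in (0,1)]
    return min([q for q in qs if q is not None],key=lambda q:abs(q[6]-q7))
def go(p,yaw,q7): move_j(sol(p,yaw,q7))
def st(n): print(n,round(read_time(),2),np.round(read_eef_pos(),4),"F",np.round(read_contact_force(),2),"op",round(read_opening(),3),"ff",np.round(read_finger_force(),1),"q7",round(read_joint_pos()[6],2))
E
python3 - <<'E'
from h import *
print([np.round(sol([.5716,-.1076,.092],LY-d,-1.08)[6],2) for d in (0,.3)])
go([*TILE,.21],TY+np.pi/2,.6);grip(1.0,20);st("above")
line_to([*TILE,.085]);st("down")
grip(0.0,20);st("grip")
line_to([*TILE,.23],velocity=.1);sleep(.2);st("lift")
c=camera("scene");cv2.imwrite("pics/lift.png",cv2.resize(c["frame"][120:330,60:340],None,fx=2,fy=2)[:,:,::-1])
E
```

```text
[np.float64(-1.02), np.float64(-1.15)]
above 7.53 [ 0.502  -0.3025  0.2101] F [-0.25  0.3  -0.03] op 1.001 ff 0.0 q7 0.48
down 8.51 [ 0.5024 -0.3028  0.0859] F [-0.39 -0.21 -0.62] op 0.998 ff 0.0 q7 0.56
grip 9.75 [ 0.5019 -0.3023  0.0849] F [ 0.13 -0.58 -0.71] op 0.093 ff 20.0 q7 0.57
lift 11.55 [ 0.5019 -0.3023  0.2297] F [ 0.13 -0.48 -0.88] op 0.093 ff 20.0 q7 0.47
```

View pics/lift.png

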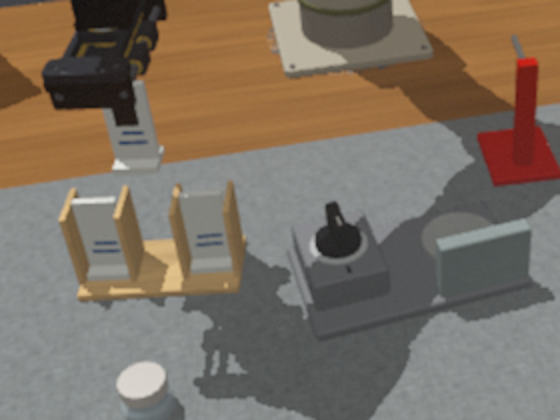

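The tile is held upright (opening 8.1 mm) and both plain tiles are untouched in the left and right bays. Next I'll place it on the pad.

```bash
python3 - <<'E'
from h import *
go([*PAD,.22],LY+np.pi/2,.07);st("above")
line_to([*PAD,.105]);sleep(.2);st("near");f0=read_contact_force()[2]
z=.100
while z>.0905:
    line_to([*PAD,z],velocity=.03);sleep(.1)
    f=read_contact_force()[2]
    if abs(f-f0)>2: break
    z-=.001
st("touch z=%.4f f0=%.2f"%(z,f0))
grip(0.55);sleep(.2);st("open")
line_to([*PAD,.23],velocity=.15);st("up")
q=np.array(read_joint_pos());y0=Ro.from_rotvec(read_orientation()).as_matrix()
q[6]+=.2;move_j(q);y1=Ro.from_rotvec(read_orientation()).as_matrix()
print("dyaw for +.2:",Ro.from_matrix(y1@y0.T).as_rotvec().round(3))
go([*(PAD+[-.03,-.1]),.27],LY,-1.08);c=camera("wrist");np.savez("wp.npz",**c)
cv2.imwrite("pics/placed.png",cv2.resize(c["frame"],None,fx=1.4,fy=1.4)[:,:,::-1]);st("look")
E
```

```text
above 12.89 [0.553  0.0342 0.2202] F [-0.46 -0.86 -0.99] op 0.089 ff 20.0 q7 0.12
near 14.01 [0.5534 0.036  0.1058] F [-0.58  0.04 -0.88] op 0.091 ff 20.0 q7 0.21
touch z=0.0940 f0=-0.88 16.52 [0.5531 0.0359 0.0948] F [-4.83 -0.3   8.43] op 0.09 ff 20.0 q7 0.22
open 17.66 [0.5529 0.0359 0.094 ] F [-1.03 -0.58 -0.34] op 0.55 ff 0.0 q7 0.22
up 18.72 [0.5524 0.036  0.2291] F [ 0.02 -0.23 -1.22] op 0.558 ff 0.0 q7 0.11
dyaw for +.2: [-0.     0.001  0.196]
look 20.48 [ 0.523  -0.0637  0.2699] F [-0.2  -0.1   0.88] op 0.548 ff 0.0 q7 -1.27
```

View pics/placed.png

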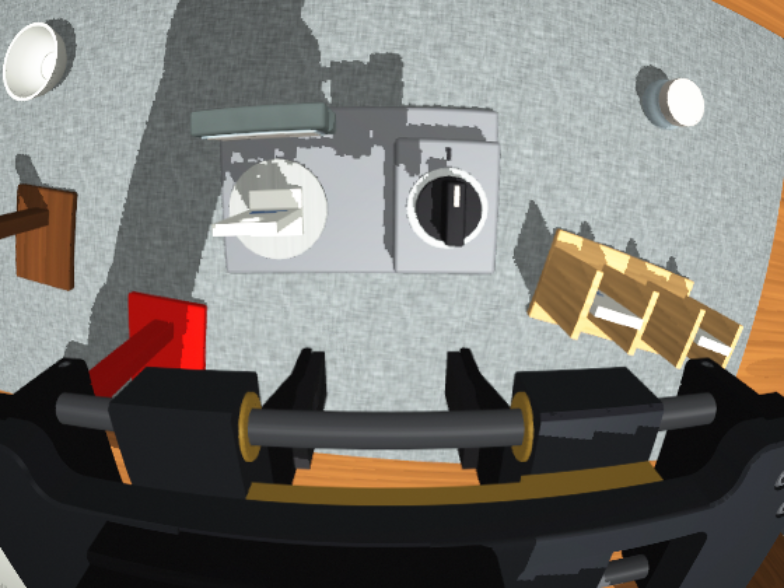

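The tile stands free on the pad, with its top edge at (256,230) in the picture and its foot at (275,205). The knob bar is aligned at (452,208), and reducing q7 turns it clockwise. Next I'll twist the knob.

```bash
python3 - <<'E'
from h import *
w=load("wp.npz",True);print("ring check",plane(w,(447/1.4,206/1.4),.054).round(4),"pad",plane(w,(278/1.4,209/1.4),.02).round(4))
go([*KN,.19],LY,-1.05);grip(1.0,40);st("above")
line_to([*KN,.092]);st("down")
grip(0.0,40);st("grip")
q=np.array(read_joint_pos());m0=np.array(read_moment())
for d in (.6,1.1,1.2,1.24,1.27):
    a=q.copy();a[6]-=d;move_j(a);sleep(.05)
    print(d,"Mz",np.round(np.array(read_moment())-m0,3),"act",round(q[6]-read_joint_pos()[6],3))
sleep(.25);st("stop")
c=camera("top");cv2.imwrite("k1.png",c["frame"][:,:,::-1])
grip(1.0);sleep(1.6);st("released")
line_to([*KN,.2],velocity=.2);st("up")
go([*(PAD+[-.03,-.1]),.27],LY,-1.08);c=camera("wrist");np.savez("wk.npz",**c)
cv2.imwrite("pics/knob.png",cv2.resize(c["frame"][50:230,140:380],None,fx=2.4,fy=2.4)[:,:,::-1]);st("look")
E
```

```text
ring check [ 0.5734 -0.1075  0.054 ] pad [0.5547 0.0348 0.02  ]
above 21.9 [ 0.5716 -0.1077  0.19  ] F [-0.72 -0.19  0.01] op 0.998 ff 0.0 q7 -1.0
down 22.7 [ 0.5721 -0.1079  0.0928] F [-0.04 -0.29  0.26] op 1.004 ff 0.0 q7 -0.93
grip 23.87 [ 0.5716 -0.1081  0.0921] F [ 0.29 -1.92 -1.18] op 0.157 ff 40.0 q7 -0.93
0.6 Mz [ 0.937 -0.066  0.148] act 0.597
1.1 Mz [ 1.598 -0.583  0.225] act 1.095
1.2 Mz [ 1.593 -0.748  0.165] act 1.195
1.24 Mz [ 1.579 -0.712  0.309] act 1.235
1.27 Mz [ 1.471 -0.66   0.808] act 1.265
stop 26.29 [ 0.5722 -0.1071  0.0921] F [ 3.63  4.64 -2.05] op 0.162 ff 40.0 q7 -2.19
released 29.29 [ 0.5717 -0.1081  0.0921] F [-0.44  0.85  0.38] op 1.002 ff 0.0 q7 -2.2
up 29.98 [ 0.5712 -0.1072  0.199 ] F [-0.41  0.36  1.37] op 0.996 ff 0.0 q7 -2.28
look 30.94 [ 0.5226 -0.0642  0.2691] F [-0.36  0.48 -0.74] op 0.997 ff 0.0 q7 -1.33
```

View pics/knob.png

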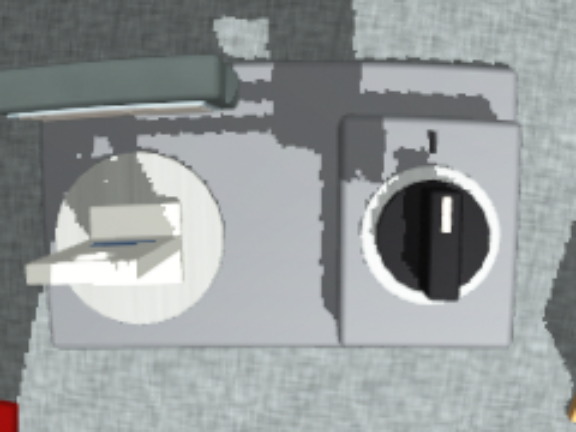

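The knob was at its stop (the moment jumped to 0.8 N m) and has sprung back: the bar at (445,245) lines up with the mark, and the tile still stands at (135,240). Next I'll grasp it by the side edges and insert the peg.

```bash
python3 - <<'E'
from h import *
go([*PAD,.20],LY,1.6);grip(1.0,25);st("above")
line_to([*PAD,.082],velocity=.12);st("down")
grip(0.0,25);st("grip")
line_to([*PAD,.30],velocity=.15);st("lift")
u=np.array([np.cos(SY),np.sin(SY)]);P=lambda s,z:[*(ROOT+s*u),z]
go(P(-.10,.30),SY,.75);st("over")
line_to(P(-.10,.138),velocity=.12);sleep(.2);st("pre");
c=camera("scene");a=c["frame"];f0=np.array(read_contact_force())
ok=True
for s in (-.08,-.07,-.06,-.05,-.04,-.035):
    line_to(P(s,.138-.0002*(s+.10)*1000*.3),velocity=.06)
    f=np.array(read_contact_force())-f0
    print(s,f.round(2))
    if abs(f[0])>8: ok=False;break
st("in" if ok else "BLOCKED")
b=camera("scene")["frame"]
k=lambda i:cv2.resize(i[120:240,330:450],None,fx=3.3,fy=3.3,interpolation=cv2.INTER_CUBIC)
cv2.imwrite("pics/ins.png",np.hstack([k(a),k(b)])[:,:,::-1])
E
```

```text
above 33.33 [0.5528 0.036  0.1998] F [ 0.   -0.5   0.02] op 1.006 ff 0.0 q7 1.18
down 34.46 [0.5534 0.0361 0.0827] F [ 0.65 -1.15  0.45] op 1.001 ff 0.0 q7 1.09
grip 35.23 [0.5529 0.0359 0.082 ] F [-0.71 -0.47  0.73] op 0.529 ff 25.0 q7 1.09
lift 36.83 [0.5526 0.0358 0.2993] F [-0.11 -0.05 -1.68] op 0.527 ff 25.0 q7 1.23
over 38.03 [0.4316 0.3283 0.2997] F [-0.22  0.2  -1.  ] op 0.53 ff 25.0 q7 0.41
pre 39.73 [0.4307 0.3296 0.1384] F [-0.22 -0.7  -1.44] op 0.519 ff 25.0 q7 0.31
-0.08 [-0.87  0.45  0.61]
-0.07 [-0.15  0.51  0.3 ]
-0.06 [-1.18  0.35  0.56]
-0.05 [0.17 0.66 0.59]
-0.04 [-0.65  0.45  0.3 ]
-0.035 [-1.18  0.5  -0.54]
in 41.78 [0.4952 0.3213 0.1341] F [-0.91  0.44 -2.4 ] op 0.525 ff 25.0 q7 0.38
```

View pics/ins.png

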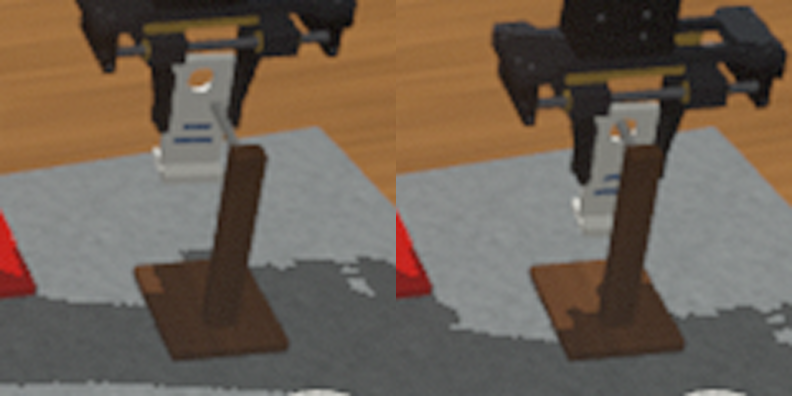

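The right half shows the peg running through the hole at (625,130), with daylight around it and no contact forces. Next I'll lower onto the peg, release and back off.

```bash
python3 - <<'E'
from h import *
u=np.array([np.cos(SY),np.sin(SY)]);P=lambda s,z:[*(ROOT+s*u),z]
sleep(.3);f0=np.mean([read_contact_force()[2] for _ in range(3)])
z=.134
while z>.120:
    z-=.001;line_to(P(-.035,z),velocity=.03);sleep(.15)
    f=read_contact_force()[2]-f0
    if f>2.2: break
st("contact z=%.4f df=%.2f"%(z,f))
grip(.75,25);sleep(.3);st("open")
grip(1.0);line_to(P(-.035,.30),velocity=.1);st("up")
sleep(1.0)
c=camera("scene")["frame"];w=camera("wrist")["frame"]
k=lambda i:cv2.resize(i,(400,400),interpolation=cv2.INTER_CUBIC)
cv2.imwrite("pics/fin.png",np.hstack([k(c[120:240,330:450]),k(w[60:300,130:370])])[:,:,::-1])
E
```

```text
contact z=0.1280 df=6.08 44.53 [0.4951 0.3214 0.1283] F [-0.7  -1.29  3.64] op 0.525 ff 25.0 q7 0.37
open 45.5 [0.495  0.3214 0.128 ] F [ 0.16 -0.43  0.16] op 0.752 ff 0.0 q7 0.37
up 48.07 [0.4949 0.3212 0.2995] F [ 0.05 -0.32  0.59] op 1.004 ff 0.0 q7 0.46
```

View pics/fin.png

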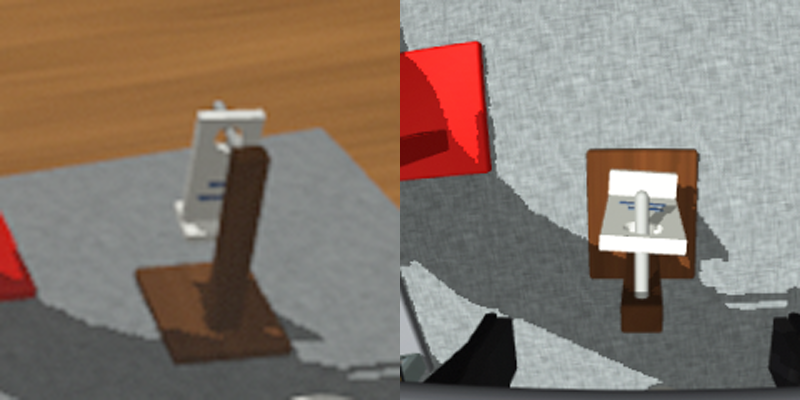

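The tile hangs mid-peg by its hole, at (230,135) in the left half and (642,240) in the right, upright and free. Time is 49 s.

```bash
python3 -c "
from workcell import *
print(hand_in(),read_time())"
```

```text
the job is handed in; nothing more can be done
the job is handed in; nothing more can be done
```

The job is handed in, though `hand_in()` returned no verdict: the holed tile stood on the pad while the knob was turned to its stop and sprang back, and it now hangs by its hole on the wooden stand's peg.

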